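# Pack the instrument modules into the sprung sterilising tray

## Task

Load the three irregular instrument modules into the empty sterilising tray so that the set is ready for the steriliser: all three upright and flat on the tray's floor in one layer, none on top of another or on a rim, and clamped together between the plain end wall and the sprung rail, which the packed modules hold pushed back. Turn each module to the way in which the three fill the tray together, set it down rather than drop it, and leave the other things on the worktop where they are.

Things in the scene. Friction and masses are not known exactly. Their poses are not given: they have to be found in the camera images.
- set_tray: Open steel sterilising tray, fixed on the worktop. Origin on its underside; z up. Inside, mm in its own frame: x from -61.75 to 61.75, y from the plain end wall at +100 to the sprung clamp rail at the other end, face at -88 at rest. Walls 3 thick, tops at z = 26. Spring housings stick out behind the rail's end to y = -154, a wire handle behind the plain end to y = +125.
- tray_floor (a point): Point on the tray's floor, 3 mm above the tray's origin; axes as the tray's. Turned the right way, the three modules fill the floor in one layer: 3 to 4.5 mm of play in all across the tray (x), if those put in first are pushed up to the walls; lengthwise (y) they need 195 mm, 7 mm more than the room in front of the rail at rest.
- clamp_rail (a joint): Travel of the clamp rail, in m: 0 at rest, growing as it is pushed back towards the tray's -y, at most 0.020. Springs push it towards the tray's +y with about 3 N at 0, 5.5 N at 7 mm, 10 N at 20 mm.
- rail_face (a point): Middle of the clamp rail's face, moving with it, 20 mm above the tray's underside; axes as the tray's. The rail is an upright steel plate 120 mm wide, from z = 5 to 35 mm over the tray's underside, then flared back away from the modules up to 44 mm; a packed module's lid is at 25 mm, so a module held just above the others' lids can still push the rail back sideways, then be lowered.
- long_module: Flat closed perforated steel box of irregular outline, 22 mm high, 0.2 to 0.4 kg, lift handle on top. Origin: on the underside, straight below the middle of the handle, about at the centre of mass; z up. Outline in its own frame, mm: an L: the rectangle x -16.25..24.25, y -83.25..69.25 and its foot x -50.25..-16.25, y 34.75..69.25.
- stub_module: Flat closed perforated steel box of irregular outline, 22 mm high, 0.2 to 0.4 kg, lift handle on top. Origin: on the underside, straight below the middle of the handle, about at the centre of mass; z up. Outline in its own frame, mm: a block lacking its +x +y corner: x -36.25..8.25, y -49.25..65.25 and x 8.25..42.25, y -49.25..29.25.
- end_module: Flat closed perforated steel box of irregular outline, 22 mm high, 0.2 to 0.4 kg, lift handle on top. Origin: on the underside, straight below the middle of the handle, about at the centre of mass; z up. Outline in its own frame, mm: a block lacking its +x +y corner: x -52.25..68.25, y -35.25..7.25 and x -52.25..26.25, y 7.25..45.25.
- long_module_grip (a point): Middle of that module's grey handle bar, 45 mm above its underside: bar 12 mm wide (module's x), 52 mm long (module's y), 18 mm high, from 36 to 54 mm above the underside, on two thin posts; pinch it from above across the 12 mm. Axes as the module's.
- stub_module_grip (a point): Middle of that module's grey handle bar, 45 mm above its underside: bar 12 mm wide (module's x), 52 mm long (module's y), 18 mm high, from 36 to 54 mm above the underside, on two thin posts; pinch it from above across the 12 mm. Axes as the module's.
- end_module_grip (a point): Middle of that module's grey handle bar, 45 mm above its underside: bar 12 mm wide (module's x), 52 mm long (module's y), 18 mm high, from 36 to 54 mm above the underside, on two thin posts; pinch it from above across the 12 mm. Axes as the module's.
- tape_roll: roll of beige tape, 100 mm across, 25 mm high, lying flat; bystander
- nippers: small steel nippers, 42x121x11 mm; bystander
- white_cup: small white cup, 42 mm across, 32 mm high; bystander

How it is judged:
By the outcome, as a careful person would: the job done as asked, in the order asked, and still so for the second after the job is handed in, with the robot touching nothing.
It also fails if it takes over 72 s, if anything falls off the work surface, if the arm or the gripper's body presses on something with over 40 N, if the wrist force passes 120 N, or if a joint passes its speed limit or range.

## Robot

A 6-joint arm with a two-finger parallel gripper is mounted at the origin on a cart in front of the work surface, level with it; the furniture and walls round the work are solid. World frame = base frame: x ahead of the robot, y to its left, z up, the work surface at z = 0. Lengths are in m, angles in degrees, forces in N, time in s.
With the tool pointing down it reaches from about 0.4 to 0.825 m from the base axis. Payload 7 kg.
Tool frame: the origin (TCP) lies between the finger pads; the fingertips stand ctrl.tip_extent ahead of it and the grasp point (between the pads) lies 2 mm behind it (ctrl.tip_extent is the distance from the TCP to the fingertips, in m); z points along the fingers, y is the direction in which the jaws open and shut (so a half turn about z gives the same grasp; the last joint's range is limited). The gripper opens to 88 mm and grips with 3 to 60 N. Pads are 19 mm wide; open, the fingers measure 130 mm over their backs; the gripper's body (78 mm by 193 mm) begins 47 mm behind the grasp point.
Start: joints at [81.71, 20.546, 0.682, 0, -70.136, -16.507], TCP at [0.283, 0.613, 0.244] pointing down, gripper open.
Joint ranges: [-176.03, 176.03], [-82.01, 121.73], [-58.28, 71.71], [-173.87, 95.51], [-174.79, -0.11], [-173.66, 173.66]. Speed limits (degrees/s): [136.94, 136.94, 172.46, 180, 180, 180].

## Interface

Orientations are given as [roll, pitch, yaw] about the fixed x, y, z axes, in that order (R = Rz(yaw) Ry(pitch) Rx(roll)).
In Python, from plant import ctrl gives the robot as it stands.
- The arm moves only by the shell command python3 -m handwheel 'ROWS' [OPENING]. ROWS is JSON, a list of rows, each a list of 6 numbers: the shift along the tool's x, y, z in m, then the turn, a rotation vector about the tool's x, y, z in rad. In form: [[dx, dy, dz, ax, ay, az], ...]. A call has 1 to 8 rows; each row is the pose to reach, as a shift and turn from the pose commanded when the call began, along the tool's axes at that moment; what a row does not reach only later rows make up. A row lasts 1/8 s, in which the tool goes at most 62.5 mm and 10.7 degrees, less where a joint would pass 70% of its speed; a pose out of reach is approached as far as the arm can. A call with a gripper value outside its range is refused whole. OPENING is the closure, from -1 (fully open) to 1 (shut), so that 0 is half open, set as the call begins (- or left out, the last holds). The fingers move at their own pace and stop on an object; the grip force is fixed at half the most. Time passes only in rows, so rows that repeat a pose let the fingers close. It gives the time, the measured TCP pose, the force and the opening at its end, in the units of the state.
- ctrl.get_obs(): the state, without advancing time (a new reading comes with each control period).
- ctrl.snapshot(name): name is "scene" or "top" or "wrist"; returns a dict with "img" (420x560x3 uint8, blue, green, red), "fx", "fy", "cx", "cy" (pixels), "R" (3x3) and "t" (3): a world point X has camera coordinates R X + t. Camera axes: x right, y down, z forward; pixel columns grow to the right and rows downward; lengths in m; the calibration is good to about 2 mm. A picture is of the moment at which its call begins. There is no depth.
- ctrl.close_job(): hands the job in, once; it reports no verdict.
The state is a dict: "clock": time; "joint_pos": joint angles; "qvel": joint speeds; "tau": joint torques, N m; "tool_pos": TCP position; "orientation": TCP orientation; "force": force on the tool from outside, world axes, zero at the start; "moment": the same for the moment, N m; "opening": finger opening in m.
Only numpy, scipy, OpenCV 4.12 (cv2) and the standard library are available. Lean on these libraries where they do the work, as an engineer would, in place of code of your own. Each camera call takes 0.05 s, during which the arm holds its last target.

## Working session

There is one attempt and no reset: what is moved stays moved. The work goes in short steps, Python scripts to look and compute and a shell command to move; the robot and the scene stay as the last step left them, time stands still between calls to the robot, and variables do not carry over. Pictures are saved under pics/ and viewed, and the job is handed in when it is done.

```bash
mkdir -p pics; ls
python3 - <<'E'
from plant import ctrl
import cv2,numpy as np
print(ctrl.get_obs(), ctrl.tip_extent)
for n in ["scene","top","wrist"]:
    s=ctrl.snapshot(n); cv2.imwrite(f"pics/{n}0.png",s["img"])
    print(n,s["fx"],s["fy"],s["cx"],s["cy"],np.round(s["R"],4).tolist(),np.round(s["t"],4).tolist())
E
```

```text
pics
{'clock': 0.0, 'joint_pos': array([ 8.17104317e+01,  2.05906433e+01,  6.34662047e-01, -1.96636435e-02,
       -7.01356947e+01, -1.65058496e+01]), 'qvel': array([ 0.08097151,  0.05105572, -0.02545589,  0.1124618 , -0.06314726,
        0.01337654]), 'tau': array([ 1.38869789e-03, -5.82719314e+01,  2.93048644e+01,  6.99741885e+00,
        6.85591658e-03, -1.58814692e-04]), 'tool_pos': array([0.28292502, 0.61234576, 0.24263978]), 'orientation': array([ 1.79906850e+02, -8.32538789e-03, -2.48021075e+01]), 'force': array([ 0.05443841, -0.38969569,  0.13409022]), 'moment': array([0.08136536, 0.01663667, 0.00866   ]), 'opening': 0.08783555927500133} 0.017
scene 385.71525488934026 385.71525488934026 280.2439697162011 205.77263026543193 [[-0.9, 0.4356, -0.0176], [0.331, 0.6565, -0.6779], [-0.2837, -0.6159, -0.735]] [0.4959, -0.0754, 1.3134]
top 515.9280248541659 515.9280248541659 281.7466428337304 208.21138278398226 [[0.0086, -1.0, 0.0013], [-0.9921, -0.0087, -0.1254], [0.1254, -0.0002, -0.9921]] [-0.0747, 0.52, 1.3713]
wrist 359.7677779359035 359.7677779359035 272.3919537582841 211.37420478571931 [[-0.42, -0.9075, 0.0022], [-0.8671, 0.402, 0.2942], [-0.2678, 0.1217, -0.9557]] [0.6736, -0.0374, 0.3912]
```

View pics/top0.png

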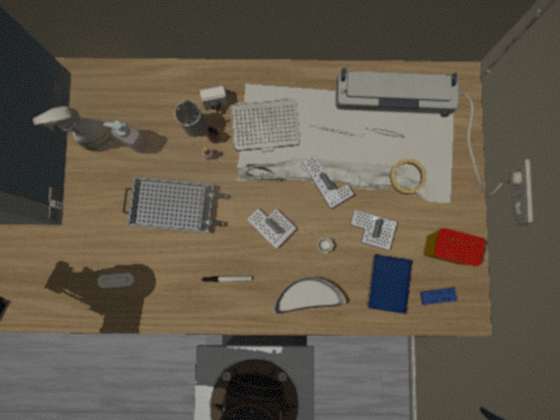

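View pics/scene0.png

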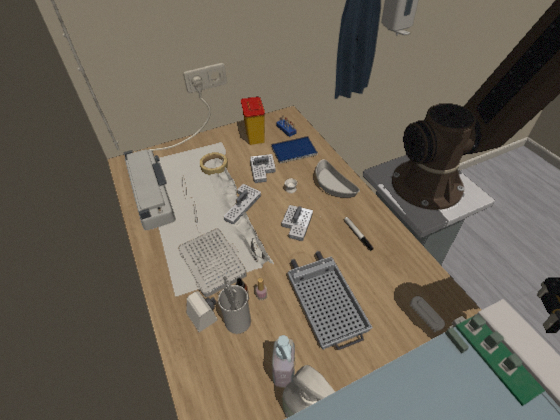

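View pics/wrist0.png

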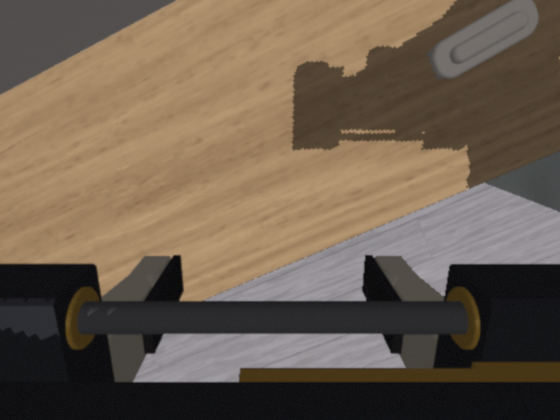

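Run:
```python
import cv2
i=cv2.imread("pics/top0.png")
cv2.imwrite("pics/t1.png",cv2.resize(i[140:260,230:440],(800,457),interpolation=cv2.INTER_CUBIC))
cv2.imwrite("pics/t2.png",cv2.resize(i[90:250,110:290],(675,600),interpolation=cv2.INTER_CUBIC))
```

```text
(no output)
```

View pics/t1.png

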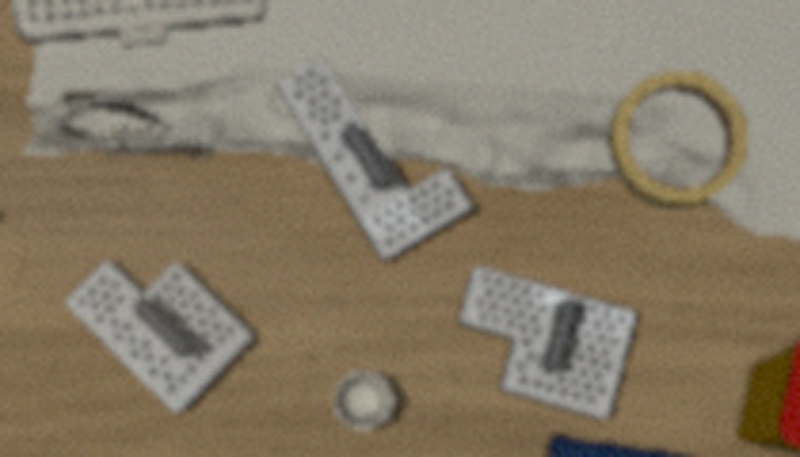

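View pics/t2.png

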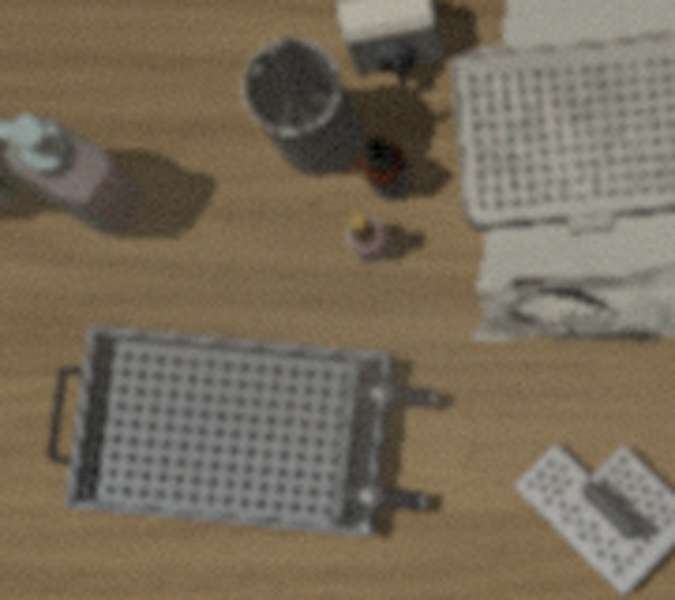

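```bash
cat > h.py <<'E'
from plant import ctrl
import cv2,numpy as np
from scipy.spatial.transform import Rotation as Ro
def tool():
    o=ctrl.get_obs(); return Ro.from_euler('xyz',o['orientation'],degrees=True),np.array(o['tool_pos'])
def ray(s,uv,z):
    uv=np.atleast_2d(uv).astype(float)
    d=np.c_[(uv[:,0]-s['cx'])/s['fx'],(uv[:,1]-s['cy'])/s['fy'],np.ones(len(uv))]@np.array(s['R'])
    c=-np.array(s['R']).T@np.array(s['t'])
    return c+d*((z-c[2])/d[:,2])[:,None]
def proj(s,X):
    p=np.atleast_2d(X)@np.array(s['R']).T+np.array(s['t']); return np.c_[s['fx']*p[:,0]/p[:,2]+s['cx'],s['fy']*p[:,1]/p[:,2]+s['cy']]
def goto(pos,yaw):
    """shift along tool axes + rotvec to reach tool-down pose with given yaw of tool x"""
    R,p=tool(); T=Ro.from_euler('xyz',[180,0,yaw],degrees=True)
    return np.round(R.inv().apply(np.array(pos)-p),4), np.round((R.inv()*T).as_rotvec(),4)
E
python3 - <<'E'
from h import *
s=ctrl.snapshot("top")
c1=lambda p:np.array(p)/3.81+[230,140]
c2=lambda p:np.array(p)/3.75+[110,90]
np.set_printoptions(precision=3,suppress=True)
print("long",ray(s,c1([(315,70),(283,88),(390,260),(475,208),(445,170)]),.022),ray(s,c1([(350,130),(393,187)]),.054))
print("stub",ray(s,c1([(105,262),(68,300),(182,412),(255,337),(178,263),(140,300)]),.022),ray(s,c1([(145,307),(200,350)]),.054))
print("end",ray(s,c1([(475,265),(637,313),(608,418),(500,388),(512,340),(460,322)]),.022),ray(s,c1([(572,303),(557,370)]),.054))
print("tray",ray(s,c2([(95,330),(70,505),(375,532),(388,355)]),.026))
w=ctrl.snapshot("wrist");R,p=tool()
c=-w['R'].T@w['t']; print("cam in tool",R.inv().apply(c-p), R.inv().apply(np.array(w['R'])))
E
```

```text
long [[ 0.662 -0.155  0.022]
 [ 0.649 -0.132  0.022]
 [ 0.523 -0.209  0.022]
 [ 0.562 -0.271  0.022]
 [ 0.589 -0.249  0.022]] [[ 0.612 -0.178  0.054]
 [ 0.571 -0.208  0.054]]
stub [[ 0.52  -0.004  0.022]
 [ 0.492  0.022  0.022]
 [ 0.413 -0.06   0.022]
 [ 0.467 -0.112  0.022]
 [ 0.52  -0.056  0.022]
 [ 0.493 -0.029  0.022]] [[ 0.484 -0.034  0.054]
 [ 0.454 -0.073  0.054]]
end [[ 0.52  -0.27   0.022]
 [ 0.486 -0.386  0.022]
 [ 0.411 -0.364  0.022]
 [ 0.432 -0.287  0.022]
 [ 0.466 -0.296  0.022]
 [ 0.479 -0.259  0.022]] [[ 0.49  -0.333  0.054]
 [ 0.443 -0.322  0.054]]
tray [[0.602 0.334 0.026]
 [0.473 0.346 0.026]
 [0.455 0.124 0.026]
 [0.585 0.118 0.026]]
cam in tool [ 0.08   0.    -0.141] [[-0.     1.    -0.001]
 [-0.956 -0.001 -0.294]
 [-0.294  0.001  0.956]]
```

```bash
python3 -c "
from h import *
print(goto([.533,.27,.30],-94.5))"
```

```text
(array([ 0.3706,  0.2062, -0.0567]), array([ 6.0000e-04, -6.0000e-04,  1.2165e+00]))
```

```bash
python3 -m handwheel '[[0.37,0.206,-0.057,0,0,1.216],[0.37,0.206,-0.057,0,0,1.216],[0.37,0.206,-0.057,0,0,1.216],[0.37,0.206,-0.057,0,0,1.216],[0.37,0.206,-0.057,0,0,1.216],[0.37,0.206,-0.057,0,0,1.216],[0.37,0.206,-0.057,0,0,1.216],[0.37,0.206,-0.057,0,0,1.216]]' -1; python3 -m handwheel '[[0,0,0,0,0,0],[0,0,0,0,0,0]]'
python3 - <<'E'
from h import *
o=ctrl.get_obs();print(o['tool_pos'],o['orientation'],o['clock'],o['joint_pos'],o['force'])
w=ctrl.snapshot("wrist");cv2.imwrite("pics/w1.png",w['img']);np.save("w1.npy",w,allow_pickle=True)
cv2.imwrite("pics/w1b.png",cv2.resize(w['img'],(800,600)))
E
```

```text
clock: 1.25
tool_pos: [0.5343, 0.2677, 0.3011]
orientation: [-180.0, 0.0, -94.8]
force: [0.3, 0.7, -0.5]
opening: 0.0879
clock: 1.5
tool_pos: [0.532, 0.2713, 0.3003]
orientation: [180.0, -0.0, -94.4]
force: [0.5, 0.7, -0.2]
opening: 0.0877
[0.5320148  0.27132625 0.30031315] [ 1.79978268e+02 -9.34039789e-03 -9.43819217e+01] 1.5 [ 4.57477980e+01  1.14919705e+01 -4.40059009e+00 -1.11152119e-02
 -7.41285396e+01 -5.01266797e+01] [ 0.52531154  0.70261202 -0.18783601]
```

View pics/w1b.png

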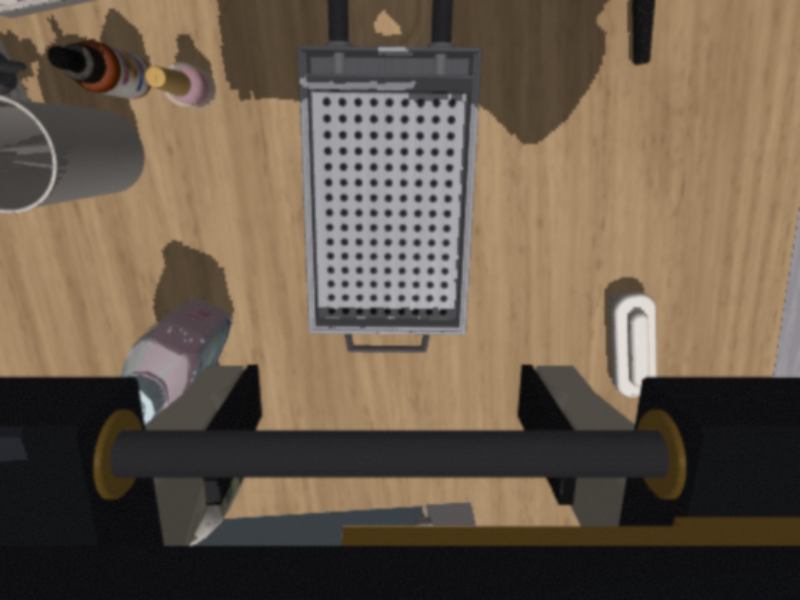

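Run:
```python
import cv2
i=cv2.imread("pics/w1.png")
a=cv2.resize(i[25:75,200:345],(800,276),interpolation=cv2.INTER_CUBIC)
b=cv2.resize(i[200:250,200:345],(800,276),interpolation=cv2.INTER_CUBIC)
cv2.imwrite("pics/w1c.png",cv2.vconcat([a,b]))
```

```text
(no output)
```

View pics/w1c.png

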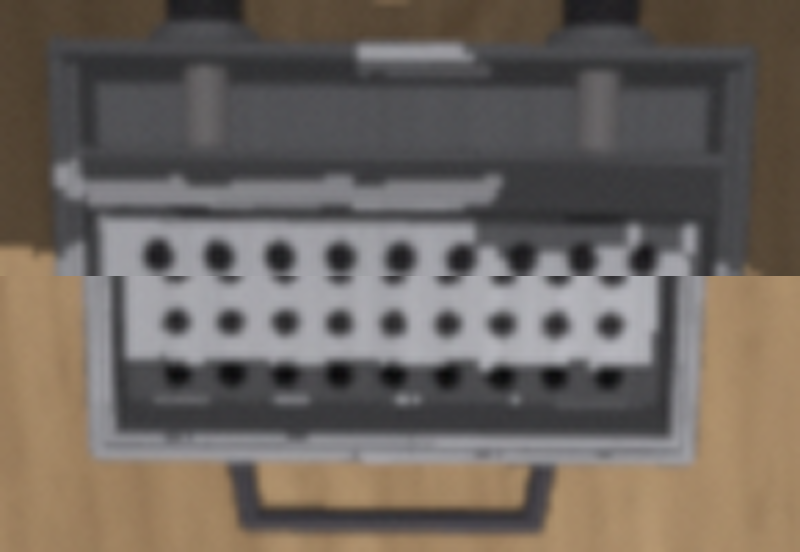

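Run:
```python
from h import *
np.set_printoptions(precision=4,suppress=True)
w=np.load("w1.npy",allow_pickle=True).item()
k=5.517
pts=[(200+x/k,v0+y/k) for x,y,v0 in [(92,186,200),(695,186,200),(113,158,200),(672,158,200),(50,42,25),(756,46,25)]]
P=ray(w,np.array(pts)-0.0,.026)[:,:2];print(P)
for a,b in [(0,1),(2,3),(4,5)]: print(np.linalg.norm(P[a]-P[b]),np.degrees(np.arctan2(*(P[a]-P[b])[::-1])))
m0=(P[0]+P[1])/2;m1=(P[4]+P[5])/2;d=m0-m1;yaw=np.degrees(np.arctan2(d[1],d[0]))-90
print(yaw,np.linalg.norm(d))
u=d/np.linalg.norm(d); print("origin",m0-u*.103, (P[2]+P[3])/2-u*.1)
s=ctrl.snapshot("top")
o=m0-u*.103; x=np.array([u[1],-u[0]])
q=[np.r_[o+x*a+u*b,.026] for a,b in [(-.06475,.103),(.06475,.103),(.06475,-.12),(-.06475,-.12)]]
print(proj(s,q)); print("floor line",)
```

```text
[[0.6059 0.3419]
 [0.4718 0.3523]
 [0.6004 0.3357]
 [0.4766 0.3453]
 [0.5863 0.1182]
 [0.4528 0.1292]]
0.13448462251309756 -4.417128951914187
0.1241229072918384 -4.416845797690237
0.134031289884132 -4.702247854698091
-4.925789585179942 0.2242363487896325
origin [0.53   0.2445] [0.5299 0.2408]
[[126.3168 224.0612]
 [132.5267 177.4477]
 [213.0082 185.0066]
 [207.7167 231.7857]]
floor line
```

```bash
python3 -c "
from h import *
print(goto([.469,-.0535,.20],-133.9))"
```

```text
(array([0.3288, 0.0381, 0.1005]), array([ 2.0e-04, -2.0e-04,  6.9e-01]))
```

```bash
python3 -m handwheel '[[0.329,0.038,0.1,0,0,0.69],[0.329,0.038,0.1,0,0,0.69],[0.329,0.038,0.1,0,0,0.69],[0.329,0.038,0.1,0,0,0.69],[0.329,0.038,0.1,0,0,0.69],[0.329,0.038,0.1,0,0,0.69],[0.329,0.038,0.1,0,0,0.69],[0.329,0.038,0.1,0,0,0.69]]' -1
python3 - <<'E'
from h import *
o=ctrl.get_obs();print(o['tool_pos'],o['orientation'],o['clock'],o['joint_pos'],o['force'],np.abs(o['qvel']).max())
w=ctrl.snapshot("wrist");np.save("w2.npy",w,allow_pickle=True)
cv2.imwrite("pics/w2.png",w['img'])
E
```

```text
clock: 2.6
tool_pos: [0.4695, -0.0538, 0.2009]
orientation: [-180.0, 0.0, -134.0]
force: [0.4, 0.8, -0.4]
opening: 0.0878
[ 0.46953411 -0.05384172  0.20091   ] [-1.79975325e+02  3.37113260e-02 -1.33969625e+02] 2.6 [ 1.74062239e+01  3.19501703e+00 -2.76264746e+01  6.41799157e-03
 -5.91370966e+01 -6.13791467e+01] [ 0.37110205  0.82225268 -0.43277583] 0.6861629451345009
```

View pics/w2.png

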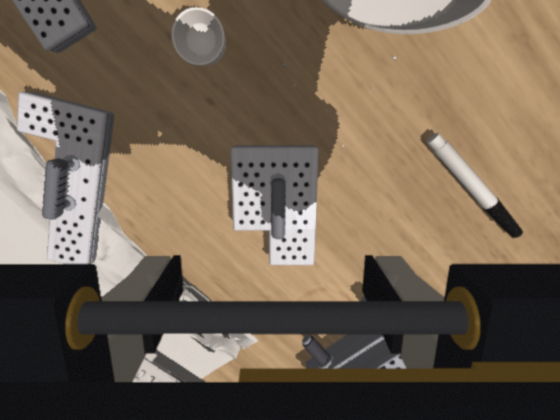

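Run:
```python
from h import *
np.set_printoptions(precision=4,suppress=True)
w=np.load("w2.npy",allow_pickle=True).item()
cv2.imwrite("pics/w2c.png",cv2.resize(w['img'][135:275,210:340],(557,600),interpolation=cv2.INTER_CUBIC))
```

```text
(no output)
```

View pics/w2c.png

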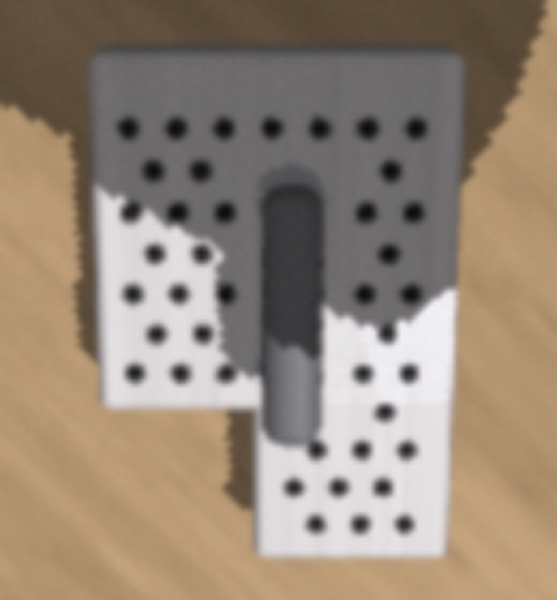

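```bash
cat >> h.py <<'E'
def fit(s,uv,mod,z=.022):
    """2D rigid fit of module-frame points (mm) to rays on plane z; returns xy, yaw, residual mm"""
    W=ray(s,uv,z)[:,:2]; M=np.array(mod)/1000.
    a,b=M-M.mean(0),W-W.mean(0)
    th=np.arctan2((a[:,0]*b[:,1]-a[:,1]*b[:,0]).sum(),(a*b).sum())
    Rm=np.array([[np.cos(th),-np.sin(th)],[np.sin(th),np.cos(th)]])
    t=W.mean(0)-Rm@M.mean(0); return t,np.degrees(th),np.round(1000*(W-M@Rm.T-t),1)
E
python3 - <<'E'
from h import *
np.set_printoptions(precision=4,suppress=True)
w=np.load("w2.npy",allow_pickle=True).item()
uv=np.array([(93,55),(463,55),(446,555),(258,555),(104,406)])/4.285+[210,135]
t,y,r=fit(w,uv,[(42.25,-49.25),(-36.25,-49.25),(-36.25,65.25),(8.25,65.25),(42.25,29.25)]);print(t,y,r)
print(ray(w,np.array([(293,190),(292,440)])/4.285+[210,135],.054))
print(goto([t[0],t[1],.047],y-90))
E
```

```text
[ 0.4711 -0.0447] -43.93426619604348 [[-0.   1.4]
 [ 1.7 -0.2]
 [ 0.4 -1.3]
 [-0.9 -0. ]
 [-1.1  0. ]]
[[ 0.4529 -0.0643  0.054 ]
 [ 0.4882 -0.0277  0.054 ]]
(array([-0.0073,  0.0052,  0.154 ]), array([-0.0005,  0.0007,  0.    ]))
```

```bash
python3 -m handwheel '[[-0.007,0.005,0.05,0,0,0],[-0.007,0.005,0.1,0,0,0],[-0.007,0.005,0.14,0,0,0],[-0.007,0.005,0.154,0,0,0],[-0.007,0.005,0.154,0,0,0]]' -1; python3 -m handwheel '[[0,0,0,0,0,0],[0,0,0,0,0,0],[0,0,0,0,0,0],[0,0,0,0,0,0]]' 1;  python3 -m handwheel '[[0,0,0,0,0,0],[0,0,0,0,0,0]]' 1
```

```text
clock: 3.28
tool_pos: [0.4706, -0.0454, 0.0465]
orientation: [180.0, -0.1, -133.9]
force: [-0.8, 0.1, 0.9]
opening: 0.0874
clock: 3.78
tool_pos: [0.4705, -0.046, 0.047]
orientation: [-180.0, 0.0, -134.0]
force: [-0.4, 0.0, 0.0]
opening: 0.0536
clock: 4.03
tool_pos: [0.4703, -0.046, 0.0466]
orientation: [180.0, -0.0, -134.0]
force: [-0.3, -0.1, -1.0]
opening: 0.0333
```

```bash
python3 -m handwheel '[[0,0,0,0,0,0],[0,0,0,0,0,0],[0,0,0,0,0,0],[0,0,0,0,0,0],[0,0,-0.03,0,0,0],[0,0,-0.08,0,0,0],[0,0,-0.1,0,0,0]]' 1
python3 - <<'E'
from h import *
w=ctrl.snapshot("wrist");np.save("w3.npy",w,allow_pickle=True)
cv2.imwrite("pics/w3.png",w['img'])
a=np.radians(-4.7);Rm=np.array([[np.cos(a),-np.sin(a)],[np.sin(a),np.cos(a)]])
for x,y in [(-22,30),(-25.5,34.75)]:
  p=[.530,.241]+Rm@[x/1000,y/1000]; print(p,goto([*p,.10],-94.7))
E
```

```text
clock: 4.9
tool_pos: [0.4711, -0.0458, 0.1488]
orientation: [-179.9, 0.1, -134.0]
force: [0.3, -0.2, -3.6]
opening: 0.0116
[0.51053213 0.27270177] (array([-0.2559,  0.1934,  0.0509]), array([-0.004 ,  0.0029, -0.6855]))
[0.50743311 0.27772258] (array([-0.2573,  0.1991,  0.0509]), array([-0.004 ,  0.0029, -0.6855]))
```

View pics/w3.png

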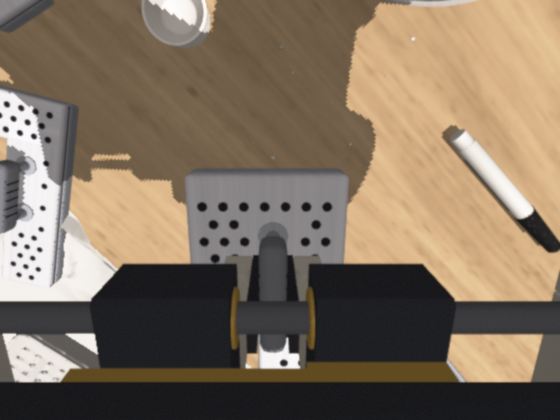

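Run:
```python
from h import *
w=np.load("w3.npy",allow_pickle=True).item()
R,p=tool();P=ray(w,[(188,172),(348,172)],p[2]-.0466+.022)
print(R.inv().apply(P-p)*1000)
```

```text
[[ 49.58801674 -38.35651037  24.50684648]
 [ 49.55598874  35.32168606  24.30307117]]
```

```bash
python3 -m handwheel '[[-0.05,0.04,0,0,0,-0.18],[-0.1,0.08,0,0,0,-0.36],[-0.15,0.12,0.01,0,0,-0.54],[-0.2,0.155,0.02,0,0,-0.685],[-0.24,0.185,0.04,0,0,-0.685],[-0.256,0.194,0.05,0,0,-0.685],[-0.256,0.194,0.05,0,0,-0.685],[-0.256,0.194,0.05,0,0,-0.685]]'
python3 - <<'E'
from h import *
o=ctrl.get_obs();print(o['tool_pos'],o['orientation'],o['clock'],o['force'])
print(goto([.5105,.2727,.05],-94.7))
w=ctrl.snapshot("wrist");np.save("w4.npy",w,allow_pickle=True)
cv2.imwrite("pics/w4.png",w['img'])
E
```

```text
clock: 5.95
tool_pos: [0.5081, 0.2717, 0.0961]
orientation: [179.9, -0.1, -94.8]
force: [0.4, -0.8, -3.3]
opening: 0.0118
[0.5081475  0.27167589 0.09609241] [ 1.79937446e+02 -6.89823029e-02 -9.47967541e+01] 5.95 [ 0.35284972 -0.80375307 -3.32175365]
(array([-0.0013, -0.0023,  0.0461]), array([ 0.0011, -0.0012, -0.0017]))
```

View pics/w4.png

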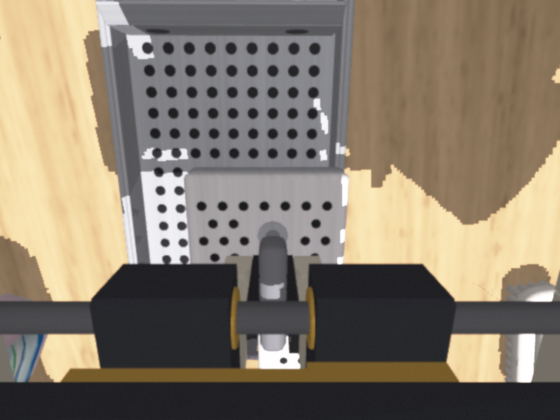

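Run:
```python
from h import *
i=cv2.imread("pics/w4.png")
cv2.imwrite("pics/w4c.png",cv2.resize(i[20:200,90:360],(800,533),interpolation=cv2.INTER_CUBIC))
```

```text
(no output)
```

View pics/w4c.png

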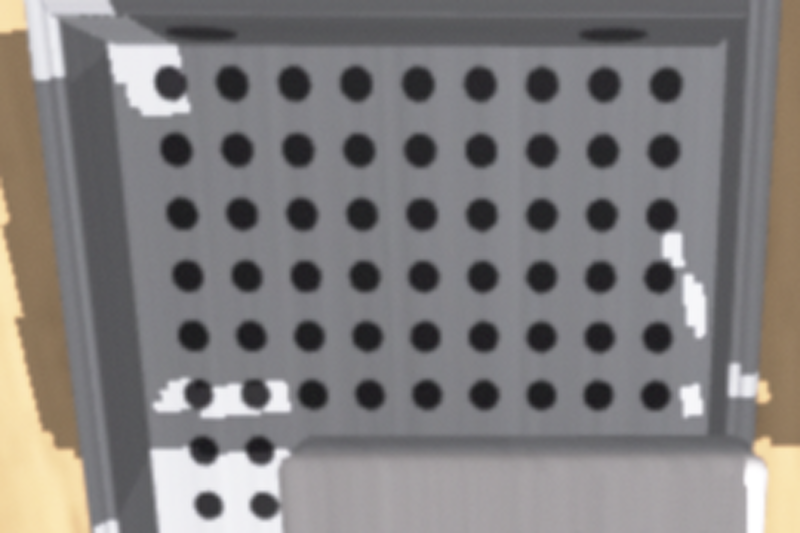

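Run:
```python
from h import *
np.set_printoptions(precision=2,suppress=True)
w=np.load("w4.npy",allow_pickle=True).item()
R,p=tool(); k=2.963
f=lambda L,z:print(R.inv().apply(ray(w,np.array(L)/k+[90,20],z)-p)[:,:2]*1000)
f([(66,100),(93,360),(750,100),(732,360)],.026)
f([(115,100),(142,360),(722,100),(712,360)],.003)
f([(280,470),(765,470)],p[2]-.0466+.022)
```

```text
[[104.57 -85.9 ]
 [ 57.76 -86.73]
 [104.56  38.87]
 [ 57.73  38.04]]
[[107.23 -85.41]
 [ 55.32 -85.64]
 [107.23  37.39]
 [ 55.29  37.8 ]]
[[ 45.54 -40.4 ]
 [ 45.51  35.95]]
```

```bash
python3 -m handwheel '[[-0.001,-0.001,0.015,0,0,0],[-0.001,-0.001,0.03,0,0,0],[-0.001,-0.001,0.038,0,0,0],[-0.001,-0.001,0.042,0,0,0],[-0.001,-0.001,0.045,0,0,0],[-0.001,-0.001,0.046,0,0,0],[-0.001,-0.001,0.046,0,0,0]]'
```

```text
clock: 6.88
tool_pos: [0.5098, 0.274, 0.0509]
orientation: [-180.0, 0.0, -94.7]
force: [-0.6, -0.2, -2.9]
opening: 0.0118
```

```bash
python3 -m handwheel '[[0,0,0.001,0,0,0],[0,0,0.0015,0,0,0],[0,0,0.0015,0,0,0]]';python3 -m handwheel '[[-0.002,0.001,0,0,0,0],[-0.003,0.002,0,0,0,0],[-0.003,0.002,0,0,0,0]]'
```

```text
clock: 7.25
tool_pos: [0.51, 0.2737, 0.0496]
orientation: [-180.0, 0.0, -94.8]
force: [0.6, -4.3, 5.4]
opening: 0.012
clock: 7.62
tool_pos: [0.509, 0.2756, 0.0497]
orientation: [-179.9, -0.1, -94.8]
force: [6.0, -11.2, 5.3]
opening: 0.0117
```

```bash
python3 -m handwheel '[[0,0,-0.001,0,0,0],[0,0,-0.001,0,0,0]]';python3 -m handwheel '[[-0.001,0,0,0,0,0],[-0.002,0,0,0,0,0],[-0.002,0,0,0,0,0]]'
```

```text
clock: 7.88
tool_pos: [0.5084, 0.2757, 0.0501]
orientation: [-180.0, -0.1, -94.8]
force: [4.3, -8.2, 1.5]
opening: 0.012
clock: 8.25
tool_pos: [0.5083, 0.2758, 0.0501]
orientation: [180.0, -0.3, -94.8]
force: [6.2, -16.1, 6.2]
opening: 0.0119
```

```bash
python3 -m handwheel '[[0.002,0.001,0,0,0,0],[0.002,0.001,0,0,0,0]]'; python3 -m handwheel '[[0,0.001,0,0,0,0],[0,0.001,0,0,0,0]]'
python3 - <<'E'
from h import *
for n in("wrist","scene","top"):
  w=ctrl.snapshot(n);cv2.imwrite(f"pics/{n}5.png",w['img'])
E
```

```text
clock: 8.5
tool_pos: [0.508, 0.2758, 0.0503]
orientation: [-179.9, -0.1, -94.8]
force: [7.3, -9.8, 0.7]
opening: 0.012
clock: 8.75
tool_pos: [0.5079, 0.2759, 0.0504]
orientation: [-179.9, -0.1, -94.8]
force: [11.8, -10.9, 0.1]
opening: 0.0116
```

View pics/wrist5.png

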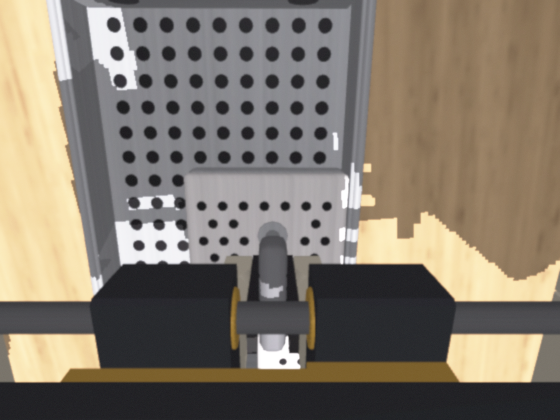

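```bash
python3 -m handwheel '[[0.001,-0.001,0,0,0,0],[0.001,-0.001,0,0,0,0]]'; python3 -m handwheel '[[0,0,0,0,0,0],[0,0,0,0,0,0],[0,0,0,0,0,0],[0,0,-0.02,0,0,0],[0,0,-0.06,0,0,0],[0,0,-0.11,0,0,0],[0,0,-0.16,0,0,0],[0,0,-0.2,0,0,0]]' 0.1
python3 - <<'E'
from h import *
w=ctrl.snapshot("wrist");cv2.imwrite("pics/w6.png",w['img']);np.save("w6.npy",w,allow_pickle=True)
# rough long yaw 121.4 centre
print(goto([.5915,-.193,.22],31.4))
E
```

```text
clock: 9.15
tool_pos: [0.508, 0.2757, 0.0502]
orientation: [-179.9, 0.0, -94.8]
force: [6.9, -5.5, -0.8]
opening: 0.0118
clock: 10.15
tool_pos: [0.5069, 0.2765, 0.2525]
orientation: [-179.9, 0.1, -94.7]
force: [-0.0, 0.1, -0.3]
opening: 0.0395
(array([ 0.4623, -0.1205,  0.0362]), array([-0.0103, -0.0046, -2.2006]))
```

View pics/w6.png

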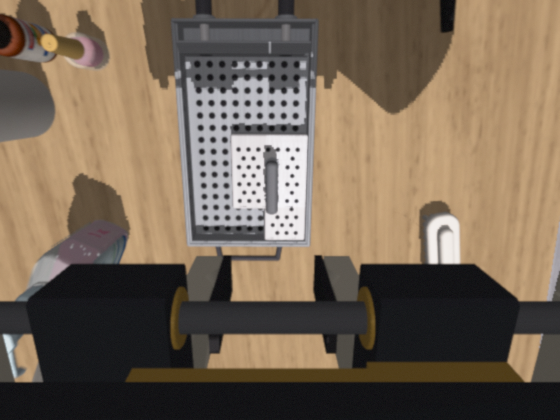

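```bash
python3 -m handwheel '[[0.05,-0.01,0,0,0,-0.18],[0.1,-0.025,0,0,0,-0.36],[0.15,-0.04,0.01,0,0,-0.54],[0.2,-0.05,0.01,0,0,-0.72],[0.25,-0.065,0.02,0,0,-0.9],[0.3,-0.08,0.02,0,0,-1.08],[0.34,-0.09,0.03,0,0,-1.26],[0.38,-0.1,0.03,0,0,-1.44]]' -0.4
python3 -c "
from h import *
print(goto([.5915,-.193,.22],31.4))"
```

```text
clock: 11.2
tool_pos: [0.5746, -0.1122, 0.219]
orientation: [-180.0, 0.1, -11.9]
force: [0.0, 1.0, 0.6]
opening: 0.0612
(array([ 0.0332,  0.0756, -0.001 ]), array([-5.000e-04,  1.300e-03, -7.561e-01]))
```

```bash
python3 -m handwheel '[[0.033,0.076,0,0,0,-0.18],[0.033,0.076,0,0,0,-0.36],[0.033,0.076,0,0,0,-0.54],[0.033,0.076,0,0,0,-0.72],[0.033,0.076,0,0,0,-0.756],[0.033,0.076,0,0,0,-0.756]]'
python3 - <<'E'
from h import *
o=ctrl.get_obs();print(o['tool_pos'],o['orientation'],o['joint_pos'])
w=ctrl.snapshot("wrist");cv2.imwrite("pics/w7.png",w['img']);np.save("w7.npy",w,allow_pickle=True)
E
```

```text
clock: 11.95
tool_pos: [0.5912, -0.1919, 0.2199]
orientation: [-180.0, 0.0, 30.9]
force: [0.3, -0.6, 0.6]
opening: 0.0616
[ 0.59117183 -0.19191838  0.21992821] [-1.79994586e+02  1.09294910e-03  3.09172351e+01] [-1.39662850e-02  1.64672110e+01 -8.37129422e+00 -4.49816202e-03
 -6.51652152e+01  1.20933091e+02]
```

View pics/w7.png

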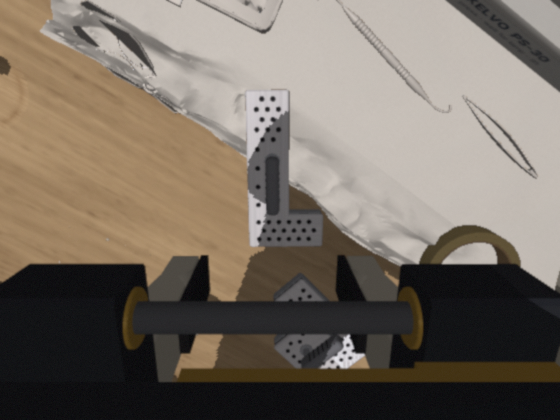

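Run:
```python
from h import *
i=cv2.imread("pics/w7.png")
cv2.imwrite("pics/w7c.png",cv2.resize(i[80:255,235:335],(343,600),interpolation=cv2.INTER_CUBIC))
```

```text
(no output)
```

View pics/w7c.png

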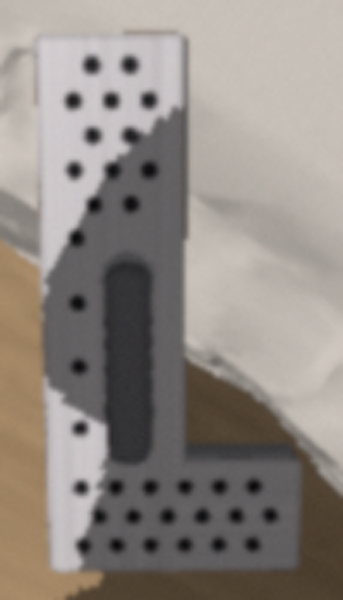

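Run:
```python
from h import *
np.set_printoptions(precision=4,suppress=True)
w=np.load("w7.npy",allow_pickle=True).item()
k=3.43
uv=np.array([(39,38),(182,36),(51,570),(299,569),(298,460)])/k+[235,80]
t,y,r=fit(w,uv,[(24.25,-83.25),(-16.25,-83.25),(24.25,69.25),(-50.25,69.25),(-50.25,34.75)]);print(t,y,r.tolist())
H=ray(w,np.array([(128,262),(129,462)])/k+[235,80],.054);print(H,H.mean(0))
print(goto([*((t+H.mean(0)[:2])/2),.047],y-90))
```

```text
[ 0.5963 -0.1889] 121.43147967972395 [[-0.3, -2.5], [-1.9, 0.3], [1.8, -0.0], [0.9, 0.7], [-0.4, 1.5]]
[[ 0.6203 -0.1746  0.054 ]
 [ 0.5757 -0.2016  0.054 ]] [ 0.598  -0.1881  0.054 ]
(array([0.0068, 0.0001, 0.173 ]), array([-0.    , -0.0001, -0.0091]))
```

```bash
python3 -m handwheel '[[0.007,0,0.06,0,0,-0.009],[0.007,0,0.12,0,0,-0.009],[0.007,0,0.16,0,0,-0.009],[0.007,0,0.173,0,0,-0.009],[0.007,0,0.173,0,0,-0.009]]'; python3 -m handwheel '[[0,0,0,0,0,0],[0,0,0,0,0,0],[0,0,0,0,0,0],[0,0,0,0,0,0],[0,0,0,0,0,0],[0,0,0,0,0,0],[0,0,0,0,0,0]]' 1
```

```text
clock: 12.62
tool_pos: [0.5974, -0.1885, 0.0471]
orientation: [-180.0, 0.0, 31.6]
force: [-0.2, -0.3, 0.8]
opening: 0.0613
clock: 13.5
tool_pos: [0.5971, -0.1885, 0.0471]
orientation: [-180.0, 0.0, 31.6]
force: [-1.5, 1.0, 1.4]
opening: 0.0117
```

```bash
python3 -m handwheel '[[0,0,-0.03,0,0,0],[0,0,-0.08,0,0,0],[0,0,-0.1,0,0,0],[0,0,-0.1,0,0,0],[0,0,-0.1,0,0,0]]'
python3 - <<'E'
from h import *
o=ctrl.get_obs();print(o['tool_pos'],o['orientation'],o['joint_pos'],o['force'])
w=ctrl.snapshot("wrist");cv2.imwrite("pics/w8.png",w['img']);np.save("w8.npy",w,allow_pickle=True)
a=cv2.imread("pics/w3.png")
f=lambda i:cv2.resize(i[60:280,170:370],(400,440),interpolation=cv2.INTER_CUBIC)
cv2.imwrite("pics/w8c.png",cv2.hconcat([f(a),f(w['img'])]))
E
```

```text
clock: 14.12
tool_pos: [0.5961, -0.1883, 0.1454]
orientation: [-179.9, 0.1, 31.6]
force: [0.5, -1.0, -3.4]
opening: 0.012
[ 0.59610372 -0.18834263  0.14537567] [-1.79898042e+02  9.79297385e-02  3.15570603e+01] [ 3.10546086e-01  2.03912957e+01 -1.31510401e+01 -4.35677608e-02
 -5.65942839e+01  1.21270457e+02] [ 0.54197686 -0.95155272 -3.37400286]
```

View pics/w8c.png

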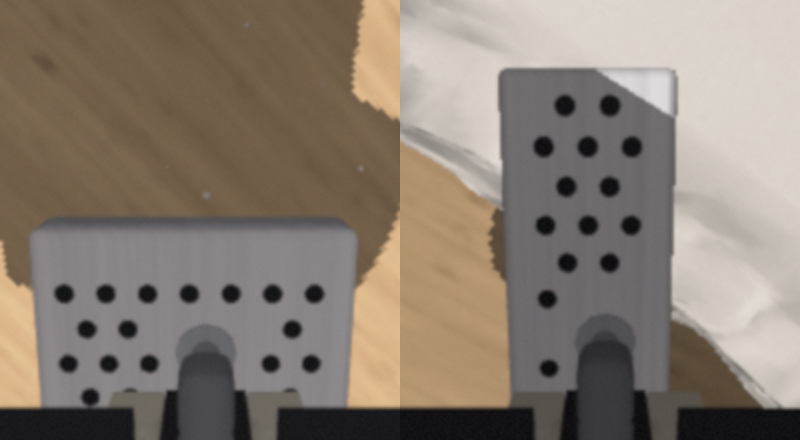

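Run:
```python
import cv2
f=lambda n:cv2.resize(cv2.imread(n)[195:265,230:320],(360,280),interpolation=cv2.INTER_CUBIC)
g=lambda n:cv2.resize(cv2.imread(n)[150:220,180:270],(360,280),interpolation=cv2.INTER_CUBIC)
cv2.imwrite("pics/c9.png",cv2.vconcat([cv2.hconcat([f("pics/w3.png"),f("pics/wrist5.png")]),cv2.hconcat([g("pics/w3.png"),f("pics/w8.png")])]))
```

```text
(no output)
```

View pics/c9.png

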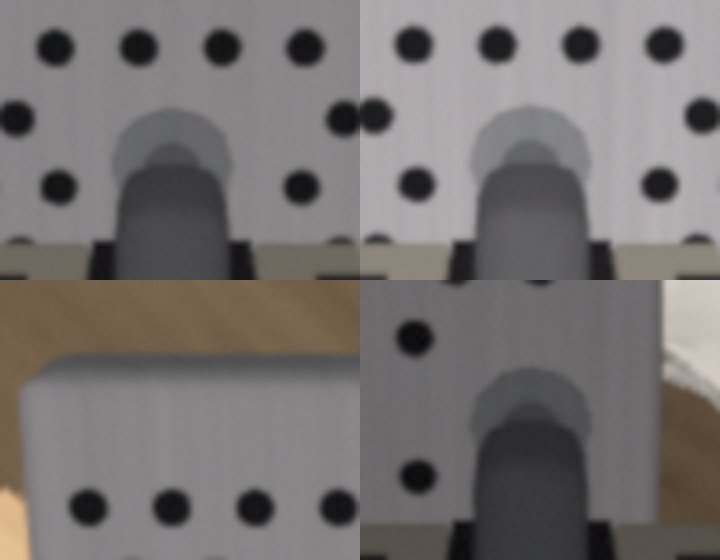

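```bash
python3 -c "
from h import *
print(goto([.5682,.2684,.12],-94.8), goto([.58,.1,.15],-50))"
```

```text
(array([ 0.2154, -0.4037,  0.0254]), array([1.4000e-03, 3.5000e-03, 2.2054e+00])) (array([ 0.1373, -0.2541, -0.0047]), array([0.    , 0.0033, 1.4235]))
```

```bash
python3 -m handwheel '[[0.017,-0.032,-0.005,0,0,0.18],[0.034,-0.064,-0.005,0,0,0.36],[0.051,-0.096,-0.005,0,0,0.54],[0.069,-0.128,-0.005,0,0,0.72],[0.086,-0.16,-0.005,0,0,0.9],[0.104,-0.195,-0.005,0,0,1.08],[0.125,-0.235,-0.005,0,0,1.26],[0.145,-0.27,-0.005,0,0,1.44]]'; python3 -c "
from h import *
print(goto([.5682,.2684,.12],-94.8))"
```

```text
clock: 15.18
tool_pos: [0.5783, 0.1185, 0.1504]
orientation: [179.9, 0.0, -51.3]
force: [0.1, 0.1, -2.8]
opening: 0.0117
(array([-0.1232, -0.086 ,  0.0303]), array([ 2.700e-03, -4.000e-04,  7.599e-01]))
```

```bash
python3 -m handwheel '[[-0.04,-0.03,0.005,0,0,0.18],[-0.08,-0.055,0.01,0,0,0.36],[-0.11,-0.075,0.02,0,0,0.54],[-0.123,-0.086,0.03,0,0,0.72],[-0.123,-0.086,0.03,0,0,0.755],[-0.123,-0.086,0.03,0,0,0.755],[-0.123,-0.086,0.03,0,0,0.755]]'
python3 - <<'E'
from h import *
print(goto([.5682,.2684,.10],-94.8))
w=ctrl.snapshot("wrist");cv2.imwrite("pics/w10.png",w['img']);np.save("w10.npy",w,allow_pickle=True)
s=ctrl.snapshot("scene");cv2.imwrite("pics/s10.png",cv2.resize(s['img'][210:380,240:420],(635,600),interpolation=cv2.INTER_CUBIC))
E
```

```text
clock: 16.05
tool_pos: [0.5687, 0.2663, 0.1221]
orientation: [180.0, -0.0, -94.1]
force: [0.7, 0.2, -2.3]
opening: 0.011
(array([-0.0021,  0.0006,  0.0221]), array([ 0.    , -0.0001,  0.0118]))
```

View pics/w10.png

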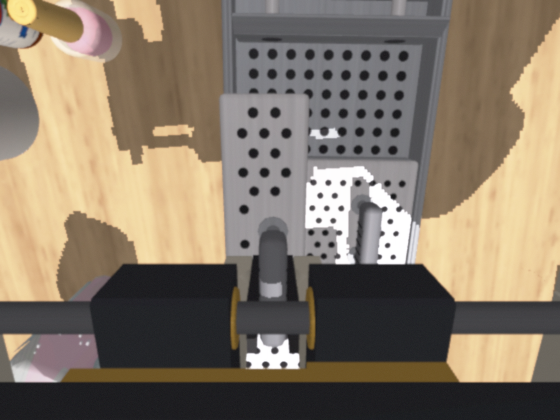

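View pics/s10.png

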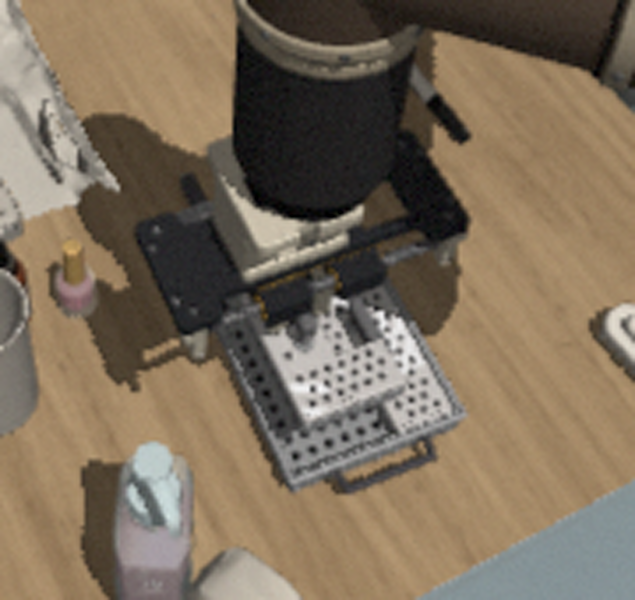

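```bash
python3 -m handwheel '[[-0.002,0,0.02,0,0,0.012],[-0.002,0,0.038,0,0,0.012],[-0.002,0,0.044,0,0,0.012],[-0.002,0,0.044,0,0,0.012],[-0.002,0,0.044,0,0,0.012]]'
python3 - <<'E'
from h import *
print(tool()[1],goto([.5682,.2684,.10],-94.8))
w=ctrl.snapshot("wrist");cv2.imwrite("pics/w11.png",w['img']);np.save("w11.npy",w,allow_pickle=True)
s=ctrl.snapshot("scene");cv2.imwrite("pics/s11.png",cv2.resize(s['img'][270:360,280:390],(733,600),interpolation=cv2.INTER_CUBIC))
E
```

```text
clock: 16.77
tool_pos: [0.5691, 0.2693, 0.0786]
orientation: [-180.0, 0.0, -94.9]
force: [0.1, 0.1, -3.0]
opening: 0.0116
[0.56908941 0.26931818 0.07864899] (array([ 0.001 ,  0.0008, -0.0214]), array([-0.0007,  0.0005, -0.0009]))
```

View pics/w11.png

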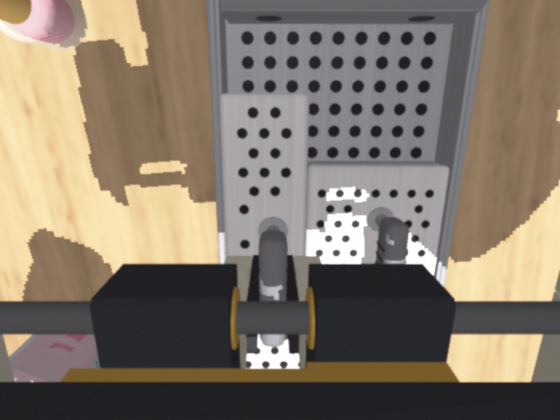

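View pics/s11.png

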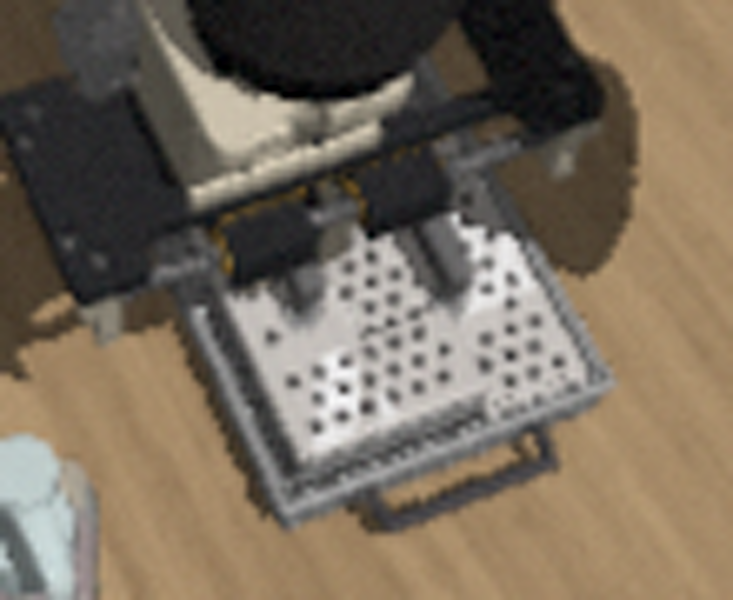

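Run:
```python
from h import *
i=cv2.imread("pics/w11.png")
cv2.imwrite("pics/w11c.png",cv2.resize(i[150:260,210:460],(800,352),interpolation=cv2.INTER_CUBIC))
```

```text
(no output)
```

View pics/w11c.png

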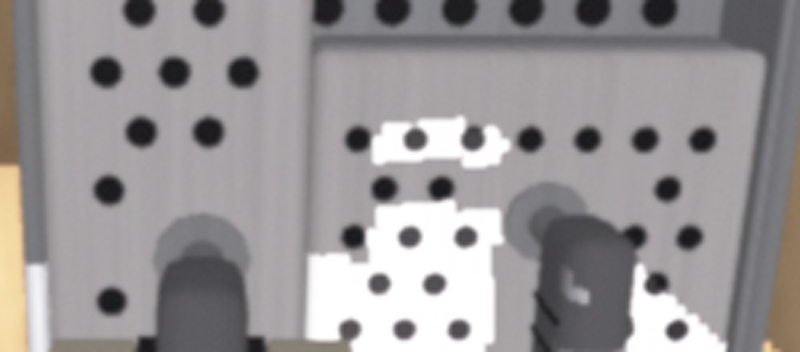

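Run:
```python
from h import *
w=np.load("w11.npy",allow_pickle=True).item();R,p=tool()
g=lambda u,z:R.inv().apply(ray(w,np.array([u])/3.2+[210,150],z)-p)[0,:2]*1000
zl=p[2]-.0471+.022
print(g((202,213),zl),g((547,182),.025), g((42,325),zl), g((30,320),.026))
# edge of stub lid y=-49.25 and long lid y=-83.25
print(g((540,50),.025),g((175,0-174),zl))
```

```text
[26.70391688  0.59191849] [23.16770932 61.34400596] [  8.34533507 -24.36318838] [ -2.66911505 -30.61298266]
[46.55171573 58.08815651] [82.4405729  -3.11792563]
```

```bash
python3 -m handwheel '[[0.001,0.0004,0,0,0,0],[0.001,0.0004,0.003,0,0,0],[0.001,0.0004,0.006,0,0,0],[0.001,0.0004,0.008,0,0,0],[0.001,0.0004,0.01,0,0,0],[0.001,0.0004,0.01,0,0,0]]'
```

```text
clock: 17.62
tool_pos: [0.5681, 0.268, 0.0678]
orientation: [180.0, -0.0, -94.9]
force: [-0.1, 0.5, -2.0]
opening: 0.0117
```

```bash
python3 -m handwheel '[[0,0,0.004,0,0,0],[0,0,0.008,0,0,0],[0,0,0.012,0,0,0],[0,0,0.012,0,0,0]]'
```

```text
clock: 18.12
tool_pos: [0.5679, 0.2679, 0.0555]
orientation: [180.0, -0.0, -94.9]
force: [0.2, 0.2, -2.7]
opening: 0.0116
```

Free so far; down to the floor, then push to the +x and +y walls.

```bash
python3 -m handwheel '[[0,0,0.003,0,0,0],[0,0,0.005,0,0,0],[0,0,0.0055,0,0,0],[0,0,0.0055,0,0,0]]'; python3 -m handwheel '[[-0.001,-0.001,0,0,0,0],[-0.001,-0.002,0,0,0,0],[-0.001,-0.003,0,0,0,0],[-0.001,-0.003,0,0,0,0]]'
```

```text
clock: 18.62
tool_pos: [0.5682, 0.2681, 0.0506]
orientation: [-180.0, -0.0, -94.9]
force: [-0.3, 0.1, -2.5]
opening: 0.0118
clock: 19.12
tool_pos: [0.5709, 0.2685, 0.0504]
orientation: [180.0, -0.0, -94.9]
force: [-1.9, -1.8, -2.6]
opening: 0.0116
```

```bash
python3 -m handwheel '[[-0.001,-0.001,0.0005,0,0,0],[-0.0015,-0.0015,0.001,0,0,0],[-0.0015,-0.0015,0.001,0,0,0]]'
```

```text
clock: 19.5
tool_pos: [0.571, 0.2685, 0.0501]
orientation: [179.8, -0.2, -94.9]
force: [-11.1, -5.5, 10.3]
opening: 0.0119
```

```bash
python3 -m handwheel '[[0.001,0.0015,-0.0008,0,0,0],[0.001,0.0015,-0.0008,0,0,0]]'; python3 -m handwheel '[[0,0,0,0,0,0],[0,0,0,0,0,0],[0,0,0,0,0,0],[0,0,-0.02,0,0,0],[0,0,-0.06,0,0,0],[0,0,-0.11,0,0,0],[0,0,-0.16,0,0,0],[0,0,-0.2,0,0,0]]' 0.1
python3 - <<'E'
from h import *
w=ctrl.snapshot("wrist");cv2.imwrite("pics/w12.png",w['img']);np.save("w12.npy",w,allow_pickle=True)
print(goto([.4665,-.3275,.22],-16.3))
E
```

```text
clock: 19.75
tool_pos: [0.5709, 0.2686, 0.0504]
orientation: [180.0, -0.1, -94.9]
force: [-3.0, -5.0, 0.8]
opening: 0.0119
clock: 20.75
tool_pos: [0.5717, 0.2698, 0.2531]
orientation: [-179.9, 0.1, -94.9]
force: [0.3, 0.4, -0.7]
opening: 0.039
(array([0.6052, 0.057 , 0.0351]), array([-1.0800e-02, -1.0000e-03, -1.3703e+00]))
```

View pics/w12.png

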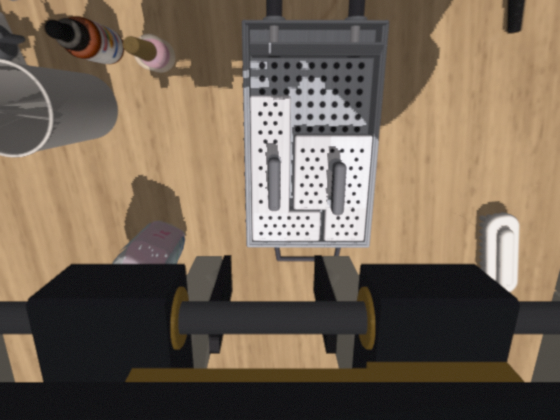

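```bash
python3 -m handwheel '[[0.06,0.005,0,0,0,-0.17],[0.12,0.01,0,0,0,-0.34],[0.18,0.015,0.01,0,0,-0.51],[0.24,0.02,0.01,0,0,-0.68],[0.3,0.03,0.02,0,0,-0.85],[0.36,0.035,0.02,0,0,-1.02],[0.42,0.04,0.03,0,0,-1.19],[0.48,0.045,0.03,0,0,-1.37]]' -0.4
python3 -c "
from h import *
print(goto([.4665,-.3275,.22],-16.3))"
```

```text
clock: 21.8
tool_pos: [0.4874, -0.1962, 0.2202]
orientation: [-180.0, -0.0, -17.7]
force: [0.9, -0.5, 1.0]
opening: 0.0617
(array([0.0201, 0.1314, 0.0002]), array([-0.0002, -0.0004, -0.0249]))
```

```bash
python3 -m handwheel '[[0.01,0.06,0,0,0,-0.02],[0.02,0.11,0,0,0,-0.02],[0.02,0.131,0,0,0,-0.02],[0.02,0.131,0,0,0,-0.02],[0.02,0.131,0,0,0,-0.02]]'
python3 - <<'E'
from h import *
o=ctrl.get_obs();print(o['tool_pos'],o['orientation'],o['joint_pos'])
w=ctrl.snapshot("wrist");cv2.imwrite("pics/w13.png",w['img']);np.save("w13.npy",w,allow_pickle=True)
E
```

```text
clock: 22.42
tool_pos: [0.4666, -0.325, 0.2205]
orientation: [-180.0, -0.0, -16.9]
force: [-1.2, 0.4, 0.3]
opening: 0.0617
[ 0.4665518  -0.32501528  0.22046755] [-1.79993549e+02 -1.45111186e-02 -1.69027646e+01] [-1.51527082e+01  1.15301859e+01 -1.49523432e+01 -6.70968807e-03
 -6.35027696e+01  8.82529372e+01]
```

View pics/w13.png

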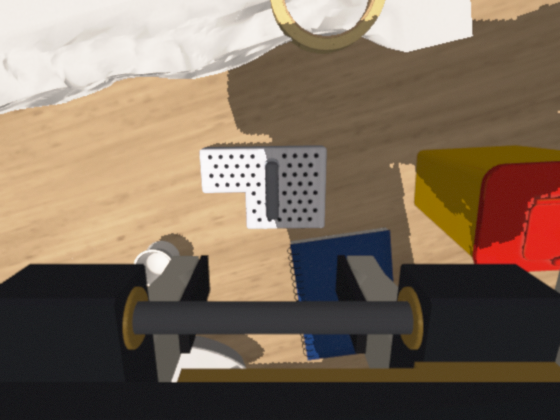

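Run:
```python
from h import *
np.set_printoptions(precision=4,suppress=True)
i=cv2.imread("pics/w13.png")
cv2.imwrite("pics/w13c.png",cv2.resize(i[140:240,195:335],(800,571),interpolation=cv2.INTER_CUBIC))
t=cv2.imread("pics/top0.png")
cv2.imwrite("pics/red.png",cv2.resize(t[215:280,410:495],(785,600),interpolation=cv2.INTER_CUBIC))
s=ctrl.snapshot("top"); w=np.load("w13.npy",allow_pickle=True).item()
print(ray(s,[(426,234),(426,255),(440,232)],0), ray(w,[(415,152),(417,190),(470,254)],0))
```

```text
[[ 0.4563 -0.4703  0.    ]
 [ 0.3984 -0.4687  0.    ]
 [ 0.4622 -0.5092  0.    ]] [[ 0.4541 -0.4708  0.    ]
 [ 0.4148 -0.4658  0.    ]
 [ 0.3269 -0.5083  0.    ]]
```

View pics/w13c.png

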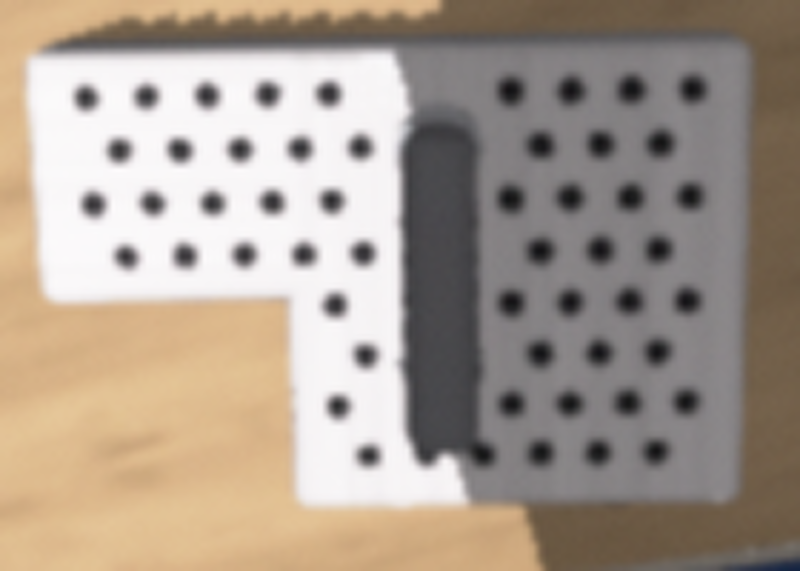

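View pics/red.png

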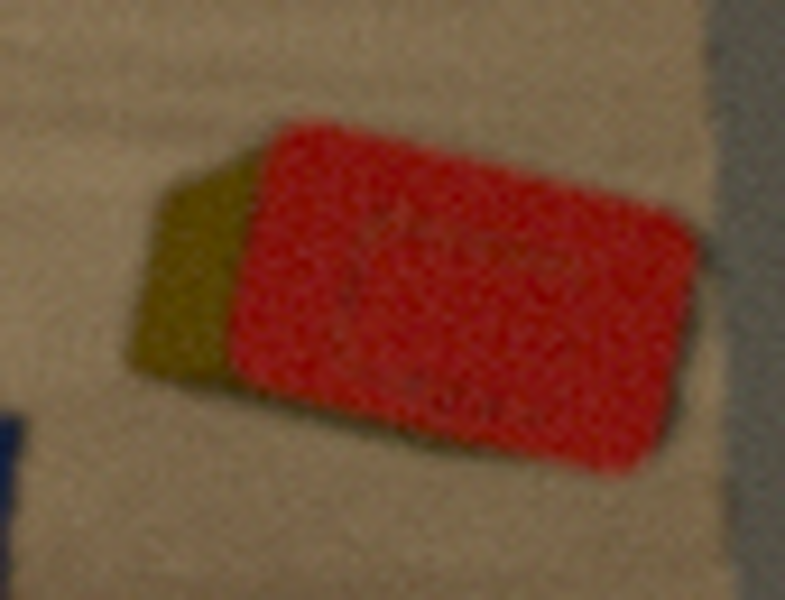

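Run:
```python
from h import *
np.set_printoptions(precision=4,suppress=True)
w=np.load("w13.npy",allow_pickle=True).item()
k=5.714
uv=np.array([(28,57),(752,42),(737,500),(298,503),(45,302)])/k+[195,140]
t,y,r=fit(w,uv,[(68.25,-35.25),(-52.25,-35.25),(-52.25,45.25),(26.25,45.25),(68.25,7.25)]);print(t,y,r.tolist())
H=ray(w,np.array([(440,122),(442,460)])/k+[195,140],.054);print(H.mean(0))
print(goto([*((t+H.mean(0)[:2])/2),.047],y-90))
```

```text
[ 0.4687 -0.3261] 73.98210056889404 [[-1.3, -0.6], [-0.3, 1.0], [0.8, 1.1], [1.0, -0.7], [-0.2, -0.7]]
[ 0.4695 -0.3262  0.054 ]
(array([0.0026, 0.0009, 0.1737]), array([-0.0001, -0.0004, -0.0143]))
```

```bash
python3 -m handwheel '[[0.0026,0.001,0.06,0,0,-0.014],[0.0026,0.001,0.12,0,0,-0.014],[0.0026,0.001,0.16,0,0,-0.014],[0.0026,0.001,0.173,0,0,-0.014],[0.0026,0.001,0.173,0,0,-0.014]]'; python3 -m handwheel '[[0,0,0,0,0,0],[0,0,0,0,0,0],[0,0,0,0,0,0],[0,0,0,0,0,0],[0,0,0,0,0,0],[0,0,0,0,0,0],[0,0,0,0,0,0]]' 1;python3 -c "
from h import *
print(tool()[1],ctrl.get_obs()['orientation'])"; python3 -m handwheel '[[0,0,-0.03,0,0,0],[0,0,-0.08,0,0,0],[0,0,-0.1,0,0,0],[0,0,-0.1,0,0,0],[0,0,-0.1,0,0,0]]'
python3 - <<'E'
from h import *
w=ctrl.snapshot("wrist");cv2.imwrite("pics/w14.png",w['img']);np.save("w14.npy",w,allow_pickle=True)
f=lambda n:cv2.resize(cv2.imread(n)[195:265,230:320],(360,280),interpolation=cv2.INTER_CUBIC)
cv2.imwrite("pics/c14.png",cv2.hconcat([f("pics/w8.png"),f("pics/w14.png")]))
E
```

```text
clock: 23.15
tool_pos: [0.4691, -0.3267, 0.0477]
orientation: [180.0, 0.0, -16.0]
force: [-0.3, -0.6, 0.5]
opening: 0.0613
clock: 24.02
tool_pos: [0.4687, -0.3271, 0.0476]
orientation: [-180.0, -0.0, -16.1]
force: [0.3, 1.2, 1.8]
opening: 0.0117
[ 0.4686827  -0.32706111  0.04760827] [-1.79998853e+02 -6.53337888e-03 -1.60943638e+01]
clock: 24.65
tool_pos: [0.4676, -0.3266, 0.1459]
orientation: [-180.0, 0.1, -16.1]
force: [-0.6, -0.1, -3.2]
opening: 0.012
```

View pics/c14.png

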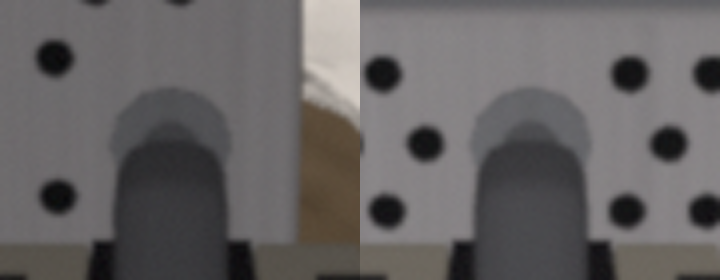

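View pics/w14.png

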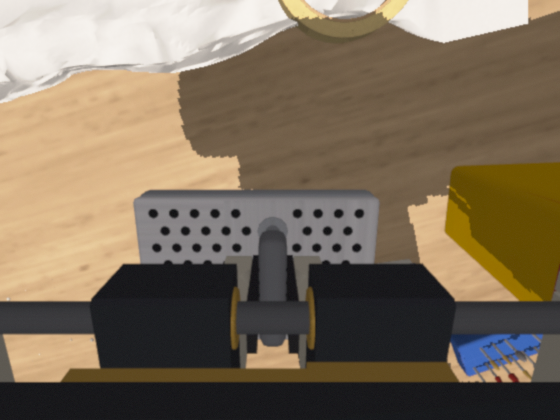

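```bash
python3 -c "
from h import *
print(goto([.5191,.196,.12],-94.85))"
```

```text
(array([-0.0955, -0.5164,  0.0262]), array([0.0017, 0.0027, 1.3742]))
```

```bash
python3 -m handwheel '[[-0.011,-0.058,0,0,0,0.17],[-0.022,-0.116,0,0,0,0.34],[-0.033,-0.174,0,0,0,0.51],[-0.044,-0.232,0,0,0,0.68],[-0.055,-0.29,0,0,0,0.85],[-0.066,-0.348,0,0,0,1.02],[-0.076,-0.406,0,0,0,1.19],[-0.085,-0.46,0,0,0,1.37]]'; python3 -c "
from h import *
print(goto([.5191,.196,.12],-94.85))"
```

```text
clock: 25.7
tool_pos: [0.5119, 0.1216, 0.1462]
orientation: [179.9, -0.1, -92.6]
force: [1.4, -0.0, -3.0]
opening: 0.0118
(array([-0.0746, -0.0039,  0.0261]), array([ 0.0018, -0.0014,  0.0398]))
```

```bash
python3 -m handwheel '[[-0.03,0,0.01,0,0,0],[-0.03,0,0.01,0,0,0],[-0.03,0,0.01,0,0,0]]'; python3 -c "
from h import *
print(goto([.5191,.196,.12],-94.85))"
```

```text
clock: 26.08
tool_pos: [0.5131, 0.1496, 0.1364]
orientation: [179.9, -0.1, -92.2]
force: [0.8, -0.4, -2.6]
opening: 0.0117
(array([-0.0466, -0.0042,  0.0163]), array([ 0.002 , -0.0016,  0.0459]))
```

```bash
python3 -m handwheel '[[-0.03,-0.004,0.005,0,0,0.046],[-0.046,-0.004,0.014,0,0,0.046],[-0.046,-0.004,0.016,0,0,0.046],[-0.046,-0.004,0.016,0,0,0.046]]'
python3 - <<'E'
from h import *
print(goto([.5191,.196,.077],-94.85))
w=ctrl.snapshot("wrist");cv2.imwrite("pics/w15.png",w['img']);np.save("w15.npy",w,allow_pickle=True)
E
```

```text
clock: 26.58
tool_pos: [0.5192, 0.195, 0.121]
orientation: [179.9, -0.1, -94.9]
force: [-0.6, -0.2, -3.2]
opening: 0.0121
(array([-0.001 ,  0.0001,  0.044 ]), array([ 0.001 , -0.0009, -0.0003]))
```

View pics/w15.png

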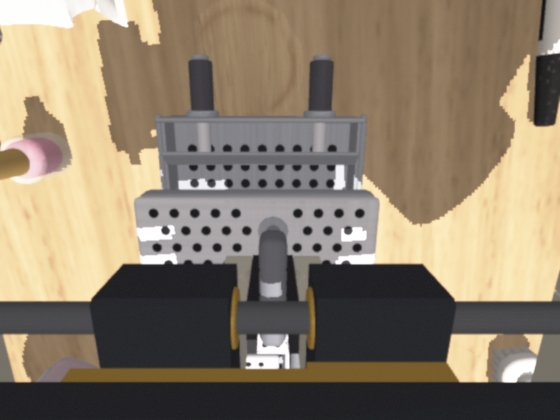

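Module is in front of the rail (rail top at row 158, module's front edge at row 190). Lower to just above the lids.

```bash
python3 -m handwheel '[[-0.001,0,0.02,0,0,0],[-0.001,0,0.036,0,0,0],[-0.001,0,0.042,0,0,0],[-0.001,0,0.044,0,0,0],[-0.001,0,0.044,0,0,0]]'
python3 - <<'E'
from h import *
print(goto([.5191,.196,.077],-94.85))
w=ctrl.snapshot("wrist");cv2.imwrite("pics/w16.png",w['img']);np.save("w16.npy",w,allow_pickle=True)
E
```

```text
clock: 27.25
tool_pos: [0.52, 0.197, 0.0778]
orientation: [-180.0, 0.0, -94.9]
force: [-0.2, 0.2, -3.2]
opening: 0.012
(array([0.0011, 0.0008, 0.0008]), array([-0.0003,  0.0002, -0.0004]))
```

View pics/w16.png

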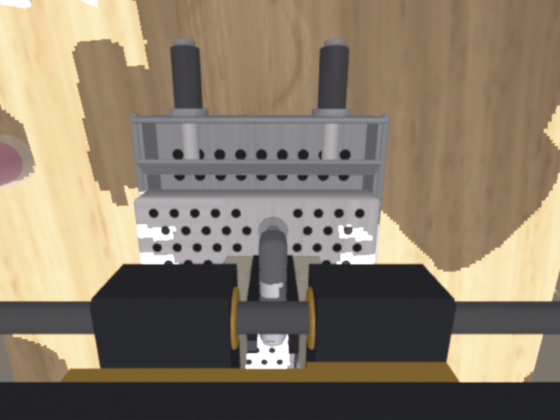

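```bash
python3 -m handwheel '[[0.004,0.0008,0.0005,0,0,0],[0.008,0.0008,0.0005,0,0,0],[0.012,0.0008,0.0005,0,0,0],[0.015,0.0008,0.0005,0,0,0],[0.018,0.0008,0.0005,0,0,0],[0.018,0.0008,0.0005,0,0,0]]'
python3 - <<'E'
from h import *
print(goto([.5177,.1796,.077],-94.85))
w=ctrl.snapshot("wrist");cv2.imwrite("pics/w17.png",w['img']);np.save("w17.npy",w,allow_pickle=True)
s=ctrl.snapshot("scene");cv2.imwrite("pics/s17.png",cv2.resize(s['img'][240:370,260:400],(646,600),interpolation=cv2.INTER_CUBIC))
E
```

```text
clock: 28.05
tool_pos: [0.5178, 0.1799, 0.0774]
orientation: [-179.9, 0.1, -94.9]
force: [-2.6, 6.8, -1.2]
opening: 0.0117
(array([0.0003, 0.0001, 0.0004]), array([-0.0011,  0.002 , -0.0006]))
```

View pics/w17.png

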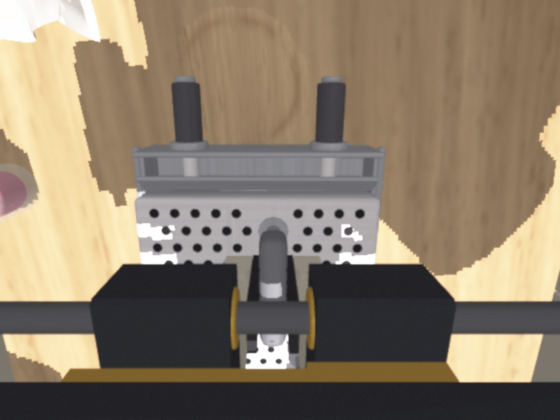

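View pics/s17.png

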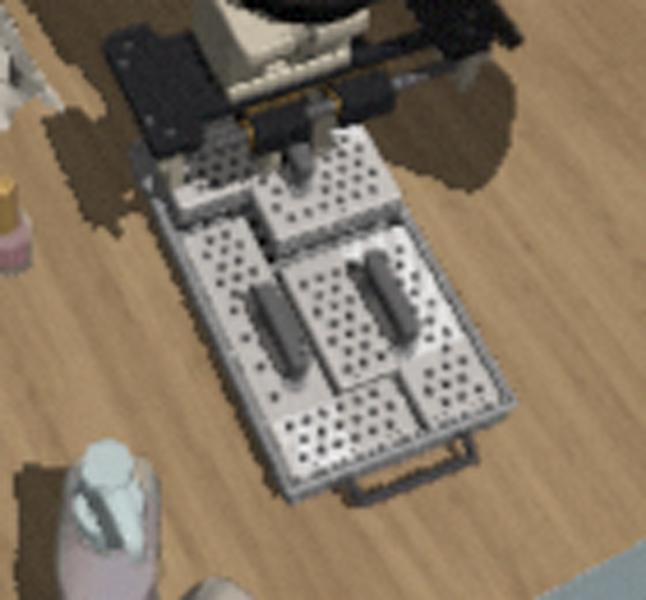

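```bash
python3 -m handwheel '[[0,0.0002,0.002,0,0,0],[0,0.0002,0.004,0,0,0],[0,0.0002,0.006,0,0,0],[0,0.0002,0.009,0,0,0],[0,0.0002,0.01,0,0,0],[0,0.0002,0.01,0,0,0]]'
```

```text
clock: 28.9
tool_pos: [0.5188, 0.1806, 0.0679]
orientation: [-179.8, 0.2, -94.8]
force: [1.1, 5.4, -2.1]
opening: 0.0118
```

```bash
python3 -m handwheel '[[0.0003,0.0004,0.003,0,0,0],[0.0003,0.0004,0.006,0,0,0],[0.0003,0.0004,0.009,0,0,0],[0.0003,0.0004,0.012,0,0,0],[0.0003,0.0004,0.012,0,0,0]]'
```

```text
clock: 29.52
tool_pos: [0.5184, 0.1804, 0.0557]
orientation: [-179.8, 0.2, -94.8]
force: [1.4, 5.6, -1.6]
opening: 0.0115
```

```bash
python3 -m handwheel '[[0,0,0.002,0,0,0],[0,0,0.004,0,0,0],[0,0,0.005,0,0,0],[0,0,0.005,0,0,0]]'
python3 - <<'E'
from h import *
s=ctrl.snapshot("scene");cv2.imwrite("pics/s18.png",cv2.resize(s['img'][240:370,260:400],(646,600),interpolation=cv2.INTER_CUBIC))
E
```

```text
clock: 30.02
tool_pos: [0.5185, 0.1804, 0.051]
orientation: [-179.8, 0.2, -94.8]
force: [1.3, 6.3, -1.0]
opening: 0.0115
```

View pics/s18.png

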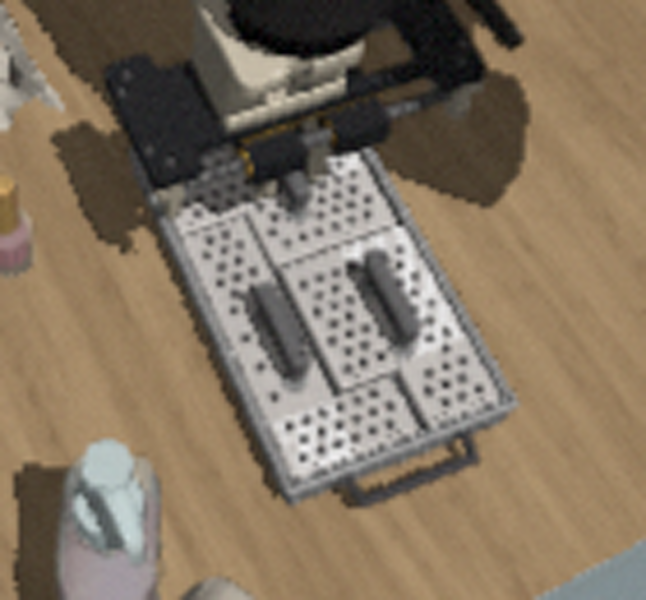

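```bash
python3 -m handwheel '[[-0.001,0,0.0006,0,0,0],[-0.002,0,0.0008,0,0,0],[-0.002,0,0.0008,0,0,0]]';  python3 -m handwheel '[[-0.0005,0,0,0,0,0],[-0.001,0,0,0,0,0],[-0.001,0,0,0,0,0]]'
```

```text
clock: 30.45
tool_pos: [0.5186, 0.1817, 0.0506]
orientation: [-179.8, 0.1, -94.8]
force: [2.0, 3.0, 4.7]
opening: 0.0118
clock: 30.82
tool_pos: [0.5186, 0.182, 0.0506]
orientation: [-179.8, 0.1, -94.8]
force: [2.9, -0.2, 5.9]
opening: 0.0115
```

```bash
python3 -m handwheel '[[-0.001,0,0,0,0,0],[-0.001,0,0,0,0,0]]';  python3 -m handwheel '[[0,0,-0.0008,0,0,0],[0,0,-0.0008,0,0,0]]'; python3 -m handwheel '[[0,0,0,0,0,0],[0,0,0,0,0,0],[0,0,0,0,0,0],[0,0,-0.02,0,0,0],[0,0,-0.06,0,0,0],[-0.03,0,-0.11,0,0,0],[-0.07,0,-0.16,0,0,0],[-0.1,0,-0.2,0,0,0]]' 0.1
python3 - <<'E'
from h import *
for n in("wrist","scene","top"):
  w=ctrl.snapshot(n);np.save(n+"19.npy",w,allow_pickle=True);i=w['img']
  cv2.imwrite(f"pics/{n}19.png",i)
E
```

```text
clock: 31.08
tool_pos: [0.5186, 0.1821, 0.0506]
orientation: [-179.9, -0.0, -94.8]
force: [4.7, -4.5, 7.5]
opening: 0.0119
clock: 31.32
tool_pos: [0.5183, 0.1821, 0.0507]
orientation: [-179.9, -0.0, -94.9]
force: [4.4, -3.1, 0.6]
opening: 0.0117
clock: 32.33
tool_pos: [0.5256, 0.2837, 0.2523]
orientation: [-179.9, 0.1, -94.9]
force: [0.9, 0.4, -0.2]
opening: 0.0393
```

View pics/wrist19.png

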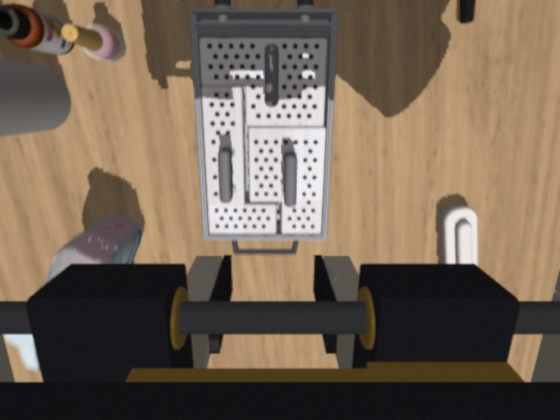

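View pics/scene19.png

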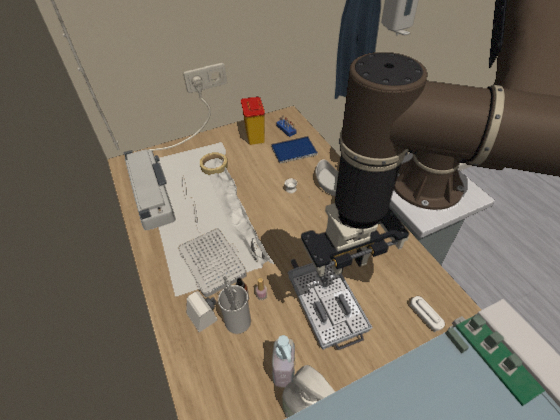

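Run:
```python
import cv2
i=cv2.imread("pics/wrist19.png")
cv2.imwrite("pics/f1.png",cv2.resize(i[0:255,175:350],(550,800))[0:600])
cv2.imwrite("pics/f1.png",cv2.resize(i[0:250,175:350],(420,600),interpolation=cv2.INTER_CUBIC))
```

```text
(no output)
```

View pics/f1.png

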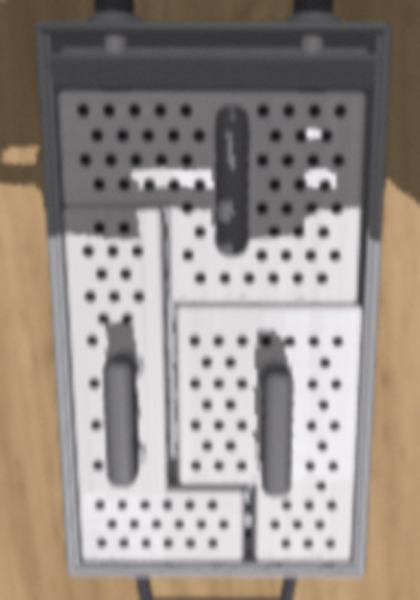

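Run:
```python
from h import *
np.set_printoptions(precision=4,suppress=True)
w=np.load("wrist19.npy",allow_pickle=True).item()
g=lambda u,z=.025:ray(w,np.array(u)/2.4+[175,0],z)[:,:2]
P=g([(60,92),(364,92),(350,562),(84,562),(168,206),(178,304),(362,304),(68,206)])
T=lambda q:(np.array([[np.cos(a),np.sin(a)],[-np.sin(a),np.cos(a)]])@(q-np.array([.530,.241])))*1000
a=np.radians(-4.8)
print(np.array([T(q) for q in P]))
i=w['img']; print(ctrl.get_obs()['clock'])
s=np.load("top19.npy",allow_pickle=True).item()['img'];t=cv2.imread("pics/top0.png")
cv2.imwrite("pics/f2.png",cv2.vconcat([cv2.resize(t[60:280,230:500],(540,440)),])); cv2.imwrite("pics/f3.png",cv2.resize(s[60:280,230:500],(540,440)))
```

```text
[[ 59.287  -93.5557]
 [-58.7886 -93.3623]
 [-60.7979 101.4586]
 [ 60.219  101.3267]
 [ 18.3314 -51.6535]
 [ 15.0942 -13.1451]
 [-61.4107 -13.0371]
 [ 58.6094 -51.7147]]
32.475
```

View pics/f3.png

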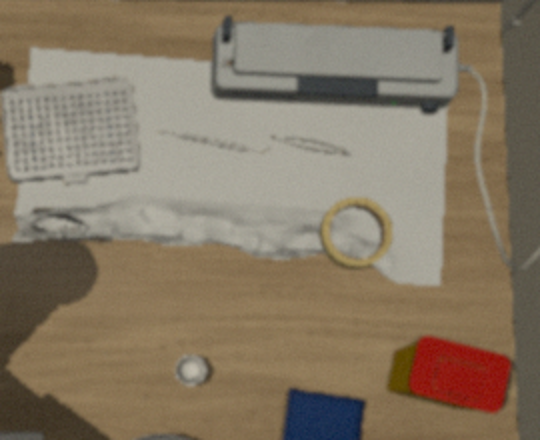

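```bash
python3 -c "
from plant import ctrl
print(ctrl.close_job(), ctrl.get_obs()['clock'])"
```

```text
the job is handed in; nothing more can be done
the job is handed in; nothing more can be done
```

All three modules are in the tray, flat in one layer, and the job is handed in at about 32.5 s of the 72 s. I put the stub in first, then the long, and pushed each against its side wall and the plain end wall. The end module went in last: held just above the lids, it pushed the rail back (about 7 N), then was lowered to the floor.

**Last checks:**
- **Packing:** the final wrist picture shows the three lids level and nested. Together they measure 194.9 mm lengthwise against the 195 mm needed, so the rail is held back about 7 mm.
- **Setting down:** each module was on the floor before release, with vertical contact forces up to about 10 N. The highest sideways reading was about 17 N, while pushing the stub to the end wall.
- **Other things:** the tape roll and cup look unmoved from above. I did not pick out the nippers in the pictures, but the arm only worked near the modules and tray.

**Disagreements:**
- Camera and contact positions differed by 1–2 mm; I relied on contact.
- The tray's outside width measured about 5 mm over the 129.5 mm expected, so I took its position from the inside walls.

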